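Find the pulley's high spot on the truing stand

ROBOT

A 7-joint arm with a two-finger parallel gripper is mounted at the origin on a cart in front of the work surface, level with it; the furniture and walls round the work are solid. World frame = base frame: x ahead of the robot, y to its left, z up, the work surface at z = 0. Lengths are in m, angles in rad, forces in N, time in s.
With the tool pointing down it reaches from about 0.425 to 0.875 m from the base axis. Payload 8.4 kg.
Tool frame: the origin (TCP) lies on the front face of the gripper's body, between the roots of the fingers; the fingertips stand 73 mm ahead of it and the grasp point (between the pads) lies 54 mm ahead of it; z points along the fingers, x is the direction in which the jaws open and shut, and the axes are right-handed (so a half turn about z gives the same grasp; the last joint's range is limited). The gripper opens to 85 mm and grips with 20 to 120 N. Pads are 22 mm wide; open, the fingers measure 114 mm over their backs; the gripper's body (76 mm by 85 mm) begins 54 mm behind the grasp point. The pads swing forward as they close: fully open they stand 13 mm farther back than shut.
Start: joints at [1.229, 0.333, 0.04, 1.465, -0.013, 1.343, -0.059], TCP at [0.156, -0.631, 0.304] pointing down, gripper open.
Joint ranges: [-2.58, 2.58], [-0.38, 2.09], [-1.3, 1.39], [0.25, 2.4], [-1.5, 4.64], [0.08, 2.09], [-2.65, 2.65]. Speed limits (rad/s): [2.22, 2.22, 2.79, 2.79, 3.14, 3.14, 3.14].

INTERFACE

Orientations are given as a unit quaternion [w, x, y, z].
In Python, from cell import env gives the robot as it stands.
- The arm moves only by the shell command python3 -m handwheel 'ROWS' [FORCE]. ROWS is JSON, a list of rows, each an object of numbers: "jaw": the opening, from 0 (shut) to 1 (fully open); "dx", "dy", "dz": the shift along the tool's x, y, z in m; "rx", "ry", "rz": the turn, a rotation vector about the tool's x, y, z in degrees. A call has 1 to 10 rows; each row is the pose to reach, as a shift and turn from the pose commanded when the call began, along the tool's axes at that moment; what a row does not reach only later rows make up. A row lasts 1/10 s, in which the tool goes at most 50 mm and 8.59 degrees, less where a joint would pass 70% of its speed; a pose out of reach is approached as far as the arm can. A call with a gripper value outside its range is refused whole. The fingers move at their own pace and stop on an object; FORCE is the grip in N (left out, the last holds). Time passes only in rows, so rows that repeat a pose let the fingers close. It gives the time, the measured TCP pose, the force and the opening at its end, in the units of the state.
- env.get_state(): the state, without advancing time (a new reading comes with each control period).
- env.capture(name): name is "scene" or "side" or "wrist"; returns a dict with "frame" (384x512x3 uint8, red, green, blue), "depth" (384x512 float32, m along the optical axis (not along the pixel's ray), 0 where there is no reading), "fx", "fy", "cx", "cy" (pixels), "extrinsics" (4x4, takes a point from camera to world coordinates); the wrist camera has in their place "T_tool_cam" (4x4, takes a point from camera to tool coordinates, whose origin is the TCP and whose axes are the tool frame's). Camera axes: x right, y down, z forward; pixel columns grow to the right and rows downward; lengths in m; the calibration is good to about 2 mm. The wrist camera is an equidistant fisheye: a pixel r from the principal point sees the ray r / f radians off the axis. A picture is of the moment at which its call begins: read the wrist's pose just before it.
- env.job_done(): hands the job in, once; it reports no verdict.
The state is a dict: "t": time; "qpos": joint angles; "qvel": joint speeds; "tau": joint torques, N m; "eef_pos": TCP position; "tcp_rot": TCP orientation; "ft_force": force on the tool from outside, world axes, zero at the start; "ft_torque": the same for the moment, N m; "opening": opening from 0.0 (shut) to 1.0 (fully open).
Only numpy, scipy, OpenCV 4.12 (cv2) and the standard library are available. Lean on these libraries where they do the work, as an engineer would, in place of code of your own. Each camera call takes 0.05 s, during which the arm holds its last target.

TASK

On the truing stand, push the feeler gently in along its rail until it is fully home against its front stop, and let go of it. Then turn the pulley slowly and gently by its crank handle (a full turn in no less than five seconds), feel for the high spot of the belt track rubbing on the feeler tip, and leave the pulley standing with the high spot right at the tip, where the tip is pressed back hardest. Leave the feeler home and the loose parts beside the stand where they are.

Things in the scene. Friction and masses are not known exactly. Their poses are not given: they have to be found in the camera images.
- stand: Truing stand, grey cast base fixed to the table, 16 mm thick; origin at table level on the vertical pulley spindle. Its +y axis points from the spindle along the steel rail of the feeler. Base reaches 78 mm to -y, 200 mm to +y, 60 mm to each side in x.
- pulley: Flanged aluminium belt pulley, 132 mm across its flanges, top face 60 mm above the table; turns both ways without end about the stand's z axis. Origin on the spindle at table level. Its yaw turns with it: the crank handle stands towards the pulley's own -y. Bearing drag is about 2 N felt at the crank; it stays where it is left.
- spindle (a point): Top of the spindle, 75 mm above the table, the axis of the pulley. The belt track (radius 59 mm) lies between the flanges, hidden from above. It has one symmetrical high spot, 4 mm high, which the tip feels over about 15 degrees to each side of its top. Where it lies relative to the crank is unknown and differs every time; at the start it is not at the feeler.
- contact (a point): Where the tip meets the track once the feeler is home, 60 mm from the spindle, 45 mm above the table. Only the high spot touches the tip; its top presses it back 3.5 mm (12 to 13 N). The rubbing adds 5 to 10 N of drag at the crank while turning, much of which eases when you stop; it begins and ends at equal angles before and after the top.
- crank (a point): Point on the axis of the crank handle, 105 mm above the table, 45 mm from the spindle. The handle is an upright black cylinder, 18 mm in diameter, from 66 to 123 mm above the table; it spins freely on its own pin, so it can be pinched or pushed round with the hand not turning.
- feeler: Feeler carriage, dark steel block 32 mm (stand x) by 46 mm (y), top 58 mm above the table. Slides along the rail towards the spindle (stand -y) with 15 N of friction and stays where it is left; 18 to 22 N of push is enough; pinch it no harder than 30 N. Origin at table level under its tab: 143 to 155 mm from the spindle at the start, 120 mm when home against the stop. Sprung tip 60 mm ahead of the origin.
- tab (a point): Centre of the top of the upright tab on the feeler carriage, 86 mm above the table; the tab is 30 mm wide (stand x), 12 mm thick (stand y) and rises 28 mm above the carriage.
- bearing: Loose steel ball bearing, 40 mm across, 12 mm high, lying beside the stand; origin under its centre. To be left alone.
- guide_bush: Loose brass flanged bush, 30 mm across, 27 mm high, standing beside the stand; origin under its centre. To be left alone.
- hex_key: Loose bent hex key, 33 by 113 mm, 6 mm thick, lying on the mat at the far side of the stand; origin under its centre. To be left alone.

How it is judged:
By the outcome, as a careful person would: the job done as asked, in the order asked, and still so for the second after the job is handed in, with the robot touching nothing.
It also fails if it takes over 72 s, if anything falls off the work surface, if the arm or the gripper's body presses on something with over 40 N, if the wrist force passes 120 N, or if a joint passes its speed limit or range.

## Working session

There is one attempt and no reset: what is moved stays moved. The work goes in short steps, Python scripts to look and compute and a shell command to move; the robot and the scene stay as the last step left them, time stands still between calls to the robot, and variables do not carry over. Pictures are saved under pics/ and viewed, and the job is handed in when it is done.

```bash
ls; mkdir -p pics; python3 - <<'E'
from cell import env
import cv2,numpy as np
s=env.get_state(); print(s)
for n in("scene","side","wrist"):
    c=env.capture(n); cv2.imwrite(f"pics/{n}0.png",c["frame"][:,:,::-1])
    print(n,c["fx"],c["fy"],c["cx"],c["cy"]); print(np.round(c.get("extrinsics",c.get("T_tool_cam")),4))
    np.savez(f"{n}0.npz",**c)
E
```

```text
pics
{'t': 0.0, 'qpos': array([ 1.22881762,  0.3339352 ,  0.03988545,  1.46627975, -0.01340542,
        1.34328547, -0.05851116]), 'qvel': array([ 0.00055032,  0.00142737, -0.00070815,  0.00170745,  0.0008647 ,
        0.00046545,  0.00048602]), 'tau': array([-1.93254753e-03, -6.58561492e+01,  1.36461798e+00, -4.05576432e+01,
        1.67694135e-02,  1.25880382e-02,  5.23210275e-07]), 'eef_pos': array([ 0.15615428, -0.63061737,  0.30300147]), 'tcp_rot': array([-4.61037082e-04,  7.87515205e-01, -6.16294676e-01, -6.79090924e-04]), 'ft_force': array([-0.37467327, -0.59842093,  0.10237019]), 'ft_torque': array([0.02310674, 0.04670667, 0.03668756]), 'opening': 1.0022372051135422}
scene 434.33721851493203 434.33721851493203 253.0319014487864 199.29707839335393
[[-0.4977 -0.6019  0.6246  0.149 ]
 [-0.8674  0.348  -0.3558  0.2964]
 [-0.0032 -0.7188 -0.6952  0.6822]
 [ 0.      0.      0.      1.    ]]
side 487.8707961575815 487.8707961575815 256.4268814359849 189.26584702981796
[[ 0.9853  0.14   -0.0975  0.7395]
 [ 0.1704 -0.8336  0.5254 -0.4752]
 [-0.0077 -0.5343 -0.8452  0.7963]
 [ 0.      0.      0.      1.    ]]
wrist 297.3186396354542 297.3186396354542 249.4643450966407 191.54243215711645
[[ 1.000e+00 -1.200e-03  1.000e-04 -4.000e-04]
 [ 1.100e-03  9.495e-01  3.137e-01 -8.000e-02]
 [-5.000e-04 -3.137e-01  9.495e-01 -7.020e-02]
 [ 0.000e+00  0.000e+00  0.000e+00  1.000e+00]]
```

View pics/scene0.png

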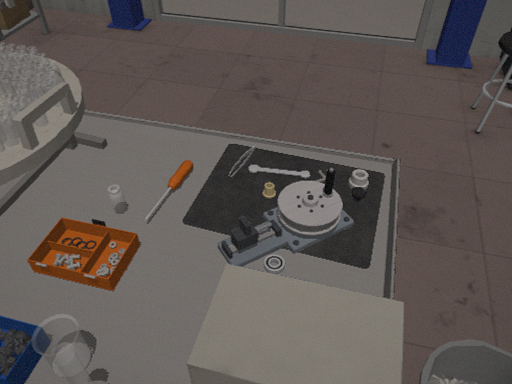

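View pics/side0.png

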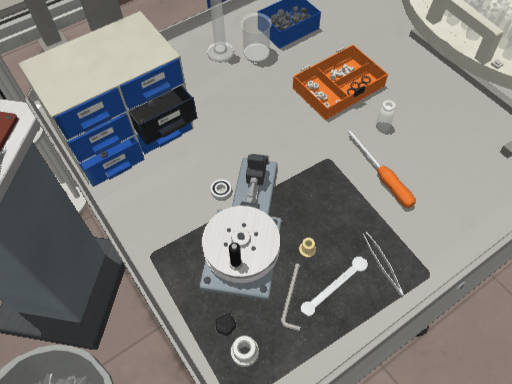

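The scene view shows the pulley at about (310,205) and the feeler at (245,235). In the side view the pulley is at (241,243), the crank at (235,254), the feeler tab at (258,163), and the drawer unit is nearby. I'll zoom in next.

```bash
python3 - <<'E'
import cv2,numpy as np
a=cv2.imread("pics/side0.png")[140:310,180:330]; b=cv2.imread("pics/scene0.png")[150:280,205:375]
cv2.imwrite("pics/sidez.png",cv2.resize(a,None,fx=3.5,fy=3.5,interpolation=cv2.INTER_CUBIC))
cv2.imwrite("pics/scenez.png",cv2.resize(b,None,fx=4,fy=4,interpolation=cv2.INTER_CUBIC))
E
```

```text
(no output)
```

View pics/sidez.png

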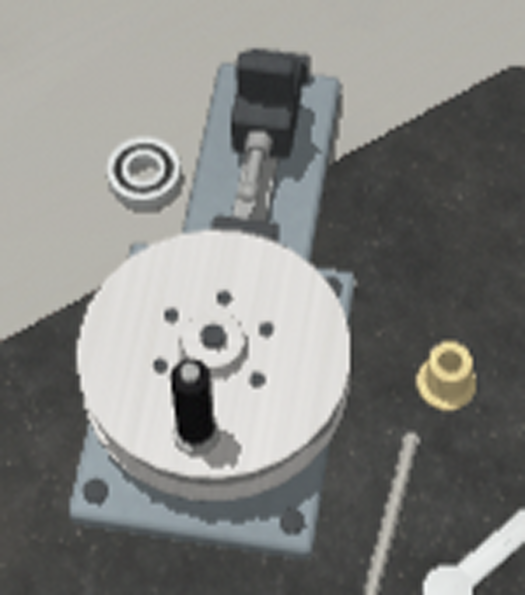

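View pics/scenez.png

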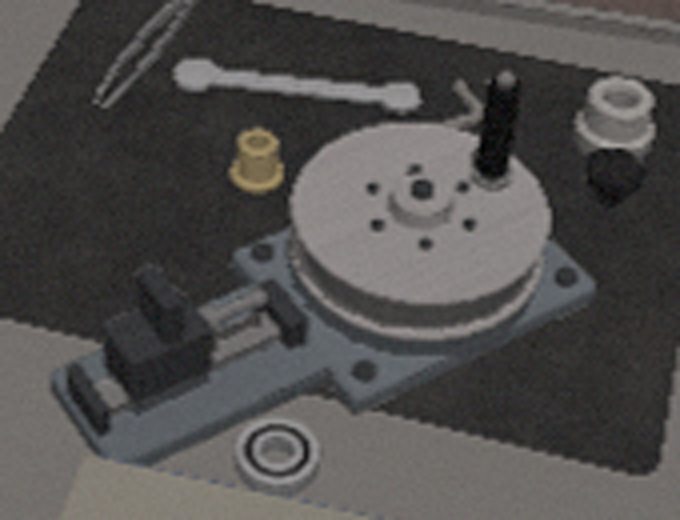

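View pics/wrist0.png

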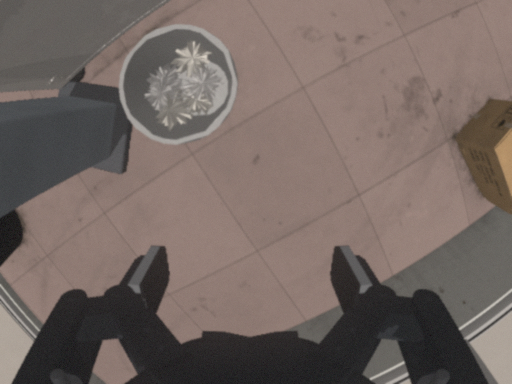

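```bash
cat > h.py <<'E'
import numpy as np,cv2
def ray(c,u,v):
    E=c["extrinsics"]; d=E[:3,:3]@np.array([(u-c["cx"])/c["fx"],(v-c["cy"])/c["fy"],1]); return E[:3,3],d
def onz(c,u,v,z):
    o,d=ray(c,u,v); return o+d*(z-o[2])/d[2]
def tri(a,b):
    o1,d1=a;o2,d2=b
    s,t=np.linalg.lstsq(np.c_[d1,-d2],o2-o1,rcond=None)[0]
    return (o1+s*d1+o2+t*d2)/2,np.linalg.norm(o1+s*d1-o2-t*d2)
def proj(c,p):
    E=np.linalg.inv(c["extrinsics"]);q=E[:3,:3]@p+E[:3,3];return c["fx"]*q[0]/q[2]+c["cx"],c["fy"]*q[1]/q[2]+c["cy"]
E
python3 - <<'E'
from h import *
S=dict(np.load("side0.npz"));C=dict(np.load("scene0.npz"))
p=dict(spindle=((240.9,236),(310.5,197.2),.075),crank=((234.3,246.3),(331.5,169.5),.123),tab=((257.5,158.5),(242.3,218.2),.086),bush=((308.7,241.5),(269.5,184.5),.027),bear=((221,188.5),(274.2,262.5),.012))
for k,(a,b,z) in p.items():
    print(k,onz(S,*a,z).round(4),onz(C,*b,z).round(4),tri(ray(S,*a),ray(C,*b))[0].round(4))
# pulley disc fit at z=.06 using depth, side
for nm,c in(("S",S),("C",C)):
    v,u=np.mgrid[:384,:512]; d=c["depth"]; P=np.stack([(u-c["cx"])/c["fx"]*d,(v-c["cy"])/c["fy"]*d,d],-1)@c["extrinsics"][:3,:3].T+c["extrinsics"][:3,3]
    np.save(nm+"P.npy",P)
    cen=np.array([0.673,-0.245]) if 0 else onz(S,240.9,236,.075)[:2]
    m=(abs(P[...,2]-.06)<.006)&(np.hypot(P[...,0]-cen[0],P[...,1]-cen[1])<.09)&(d>0)
    m=m.astype(np.uint8); cs=max(cv2.findContours(m,0,1)[0],key=cv2.contourArea)
    h=cv2.convexHull(cs)[:,0]; q=np.array([onz(c,*x,.06)[:2] for x in h.astype(float)])
    (cc,r)=cv2.minEnclosingCircle(q.astype(np.float32)*1000); print(nm,"disc",cc,r, cv2.fitEllipse(h.astype(np.float32)))
E
```

```text
spindle [ 0.6465 -0.121   0.075 ] [ 0.6417 -0.1179  0.075 ] [ 0.6454 -0.1199  0.0714]
crank [ 0.6461 -0.1634  0.123 ] [ 0.6472 -0.1676  0.123 ] [ 0.6458 -0.1651  0.1255]
tab [0.6483 0.031  0.086 ] [0.6502 0.0344 0.086 ] [0.6493 0.0331 0.085 ]
bush [ 0.7591 -0.0882  0.027 ] [ 0.7606 -0.0948  0.027 ] [ 0.7579 -0.0916  0.0315]
bear [0.5821 0.0028 0.012 ] [0.5785 0.0053 0.012 ] [0.5811 0.0043 0.0089]
S disc (645.8523559570312, -120.31179809570312) 66.2257308959961 ((240.7035675048828, 241.18179321289062), (71.091064453125, 78.1978988647461), 83.75291442871094)
C disc (642.5921020507812, -118.43672943115234) 66.76316833496094 ((309.9976501464844, 203.39044189453125), (45.417903900146484, 64.5221176147461), 96.89839172363281)
```

```bash
python3 - <<'E'
from h import *
S=dict(np.load("side0.npz"));C=dict(np.load("scene0.npz"))
P=np.load("SP.npy");Q=np.load("CP.npy")
for n,A in(("side",P),("scene",Q)):
    m=(A[...,0]>.2)&(A[...,0]<1.0)&(abs(A[...,1])<.5)&(A[...,2]>.09)&(A[...,2]<.6)
    for y in np.arange(-.5,.5,.1):
        k=m&(A[...,1]>=y)&(A[...,1]<y+.1)
        if k.sum()>5: print(n,"y%.1f"%y,"n",k.sum(),"x",A[k][:,0].min().round(3),A[k][:,0].max().round(3),"zmax",A[k][:,2].max().round(3))
z=lambda u,v:(180+u/3.5,140+v/3.5)
w=lambda u,v:(205+u/4,150+v/4)
# rail base edges
for nm,c,f,pts in(("S",S,z,[(340,85),(313,255),(222,68),(187,228),(70,515),(308,550)]),("C",C,w,[(55,378),(120,455),(335,365),(595,285),(355,405)])):
    for q in pts: print(nm,q,onz(c,*f(*q),.016).round(4))
# tab pixels from depth: top faces
for nm,A in(("S",P),("C",Q)):
    for lo,hi in((.082,.092),(.054,.062)):
        m=(abs(A[...,0]-.649)<.04)&(A[...,1]>-.02)&(A[...,1]<.08)&(A[...,2]>lo)&(A[...,2]<hi); print(nm,lo,m.sum(),A[m].mean(0).round(4),A[m].min(0).round(4),A[m].max(0).round(4))
E
```

```text
side y-0.2 n 187 x 0.638 0.655 zmax 0.129
side y-0.1 n 1266 x 0.3 0.369 zmax 0.203
side y-0.0 n 8000 x 0.218 0.502 zmax 0.204
side y0.1 n 5113 x 0.238 0.516 zmax 0.204
side y0.2 n 2254 x 0.335 1.0 zmax 0.252
side y0.3 n 2271 x 0.2 1.0 zmax 0.252
side y0.4 n 35 x 0.215 0.887 zmax 0.174
scene y-0.2 n 145 x 0.635 0.652 zmax 0.128
scene y-0.1 n 305 x 0.299 0.346 zmax 0.203
scene y-0.0 n 7870 x 0.245 0.447 zmax 0.203
scene y0.1 n 9976 x 0.273 0.488 zmax 0.203
scene y0.2 n 3668 x 0.334 1.0 zmax 0.251
scene y0.3 n 4074 x 0.482 1.0 zmax 0.251
scene y0.4 n 14 x 0.881 0.886 zmax 0.169
S (340, 85) [0.6795 0.0734 0.016 ]
S (313, 255) [ 0.6817 -0.0367  0.016 ]
S (222, 68) [0.6124 0.074  0.016 ]
S (187, 228) [ 0.6133 -0.0316  0.016 ]
S (70, 515) [ 0.5891 -0.1977  0.016 ]
S (308, 550) [ 0.7045 -0.1958  0.016 ]
C (55, 378) [0.6693 0.079  0.016 ]
C (120, 455) [0.6109 0.0736 0.016 ]
C (335, 365) [ 0.6067 -0.0464  0.016 ]
C (595, 285) [ 0.5845 -0.1943  0.016 ]
C (355, 405) [ 0.5803 -0.0408  0.016 ]
S 0.082 98 [0.6446 0.0312 0.0855] [0.6304 0.0256 0.0822] [0.6587 0.0405 0.0886]
S 0.054 180 [0.6463 0.0229 0.0579] [0.6283 0.011  0.0543] [0.6602 0.0569 0.062 ]
C 0.082 75 [0.6406 0.0338 0.0853] [0.6269 0.0276 0.0821] [0.6571 0.039  0.0883]
C 0.054 213 [0.6386 0.0402 0.0576] [0.6252 0.0126 0.0541] [0.6589 0.0584 0.062 ]
```

```bash
python3 -m handwheel '[{"jaw":0,"dx":-0.29,"dy":-0.32,"rz":-76},{"jaw":0,"dx":-0.29,"dy":-0.32,"rz":-76},{"jaw":0,"dx":-0.29,"dy":-0.32,"rz":-76},{"jaw":0,"dx":-0.29,"dy":-0.32,"rz":-76},{"jaw":0,"dx":-0.29,"dy":-0.32,"rz":-76},{"jaw":0,"dx":-0.29,"dy":-0.32,"rz":-76},{"jaw":0,"dx":-0.29,"dy":-0.32,"rz":-76},{"jaw":0,"dx":-0.29,"dy":-0.32,"rz":-76},{"jaw":0,"dx":-0.29,"dy":-0.32,"rz":-76},{"jaw":0,"dx":-0.29,"dy":-0.32,"rz":-76}]' 25
python3 -c "
from cell import env
from scipy.spatial.transform import Rotation as R
s=env.get_state();q=s['tcp_rot'];print(s['eef_pos'],R.from_quat(q,scalar_first=True).as_matrix().round(4),s['qpos'].round(2))"
```

```text
[ 0.15619649 -0.63068947  0.30323257] [[ 2.404e-01 -9.707e-01 -4.000e-04]
 [-9.707e-01 -2.404e-01  1.200e-03]
 [-1.200e-03  1.000e-04 -1.000e+00]] [ 1.23  0.33  0.04  1.47 -0.01  1.34 -0.06]invalid input at $[0]: expected keys jaw, dx, dy, dz, rx, ry, rz
```

```bash
python3 -m handwheel '[{"jaw":0,"dx":-0.29,"dy":-0.32,"dz":0,"rx":0,"ry":0,"rz":-76},{"jaw":0,"dx":-0.29,"dy":-0.32,"dz":0,"rx":0,"ry":0,"rz":-76},{"jaw":0,"dx":-0.29,"dy":-0.32,"dz":0,"rx":0,"ry":0,"rz":-76},{"jaw":0,"dx":-0.29,"dy":-0.32,"dz":0,"rx":0,"ry":0,"rz":-76},{"jaw":0,"dx":-0.29,"dy":-0.32,"dz":0,"rx":0,"ry":0,"rz":-76},{"jaw":0,"dx":-0.29,"dy":-0.32,"dz":0,"rx":0,"ry":0,"rz":-76},{"jaw":0,"dx":-0.29,"dy":-0.32,"dz":0,"rx":0,"ry":0,"rz":-76},{"jaw":0,"dx":-0.29,"dy":-0.32,"dz":0,"rx":0,"ry":0,"rz":-76},{"jaw":0,"dx":-0.29,"dy":-0.32,"dz":0,"rx":0,"ry":0,"rz":-76},{"jaw":0,"dx":-0.29,"dy":-0.32,"dz":0,"rx":0,"ry":0,"rz":-76}]' 25
cat > st.py <<'E'
from cell import env
from scipy.spatial.transform import Rotation as R
import numpy as np
s=env.get_state();q=s['tcp_rot'];r=R.from_quat(q,scalar_first=True)
M=r.as_matrix();print("t",round(s['t'],2),"pos",s['eef_pos'].round(4),"xaxis yaw",np.degrees(np.arctan2(M[1,0],M[0,0])).round(2),"tilt",M[:2,2].round(4),"F",s['ft_force'].round(1),"open",round(s['opening'],3),"q",s['qpos'].round(2))
E
python3 st.py
```

```text
t: 1.15
eef_pos: [0.3998, -0.268, 0.3041]
tcp_rot: [-0.0, 1.0, 0.005, 0.0]
ft_force: [0.4, 0.1, 0.2]
opening: 0.003
t 1.15 pos [ 0.3998 -0.268   0.3041] xaxis yaw 0.57 tilt [0.0009 0.0007] F [0.4 0.1 0.2] open 0.003 q [ 0.88  0.01 -0.38  1.84  0.    1.29  0.51]
```

```bash
python3 -m handwheel '[{"jaw":0,"dx":0.24,"dy":-0.35,"dz":0,"rx":0,"ry":0,"rz":0},{"jaw":0,"dx":0.24,"dy":-0.35,"dz":0,"rx":0,"ry":0,"rz":0},{"jaw":0,"dx":0.24,"dy":-0.35,"dz":0,"rx":0,"ry":0,"rz":0},{"jaw":0,"dx":0.24,"dy":-0.35,"dz":0,"rx":0,"ry":0,"rz":0},{"jaw":0,"dx":0.24,"dy":-0.35,"dz":0,"rx":0,"ry":0,"rz":0},{"jaw":0,"dx":0.24,"dy":-0.35,"dz":0,"rx":0,"ry":0,"rz":0},{"jaw":0,"dx":0.24,"dy":-0.35,"dz":0,"rx":0,"ry":0,"rz":0},{"jaw":0,"dx":0.24,"dy":-0.35,"dz":0,"rx":0,"ry":0,"rz":0},{"jaw":0,"dx":0.24,"dy":-0.35,"dz":0,"rx":0,"ry":0,"rz":0},{"jaw":0,"dx":0.24,"dy":-0.35,"dz":0,"rx":0,"ry":0,"rz":0}]'
python3 st.py
cat > pic.py <<'E'
import sys,cv2,numpy as np
from cell import env
n,name=sys.argv[1:3]
s=env.get_state(); c=env.capture(n); cv2.imwrite(f"pics/{name}.png",c["frame"][:,:,::-1]); np.savez(name+".npz",pos=s["eef_pos"],rot=s["tcp_rot"],**c)
E
python3 pic.py wrist w1
```

```text
t: 2.15
eef_pos: [0.6385, 0.0806, 0.3028]
tcp_rot: [-0.001, 1.0, 0.001, -0.001]
ft_force: [-0.6, 0.0, -0.3]
opening: 0.003
t 2.15 pos [0.6385 0.0806 0.3028] xaxis yaw 0.1 tilt [-0.0014  0.0023] F [-0.6  0.  -0.3] open 0.003 q [ 0.3   0.4  -0.66  1.45  0.24  1.37 -0.37]
```

View pics/w1.png

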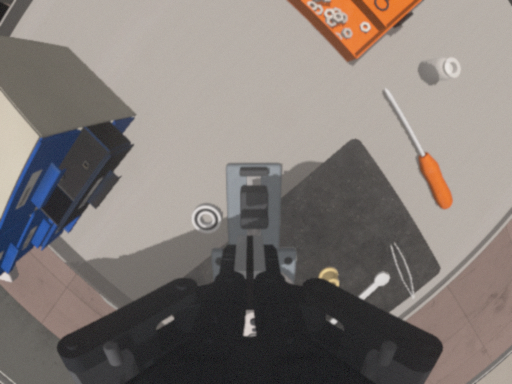

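The wrist view shows the rail base at (254,163), with the feeler block and tab around (254,190–228), almost in line with the fingers at (250,260). I'll zoom in to measure the tab.

```bash
python3 - <<'E'
import cv2
a=cv2.imread("pics/w1.png")[150:270,200:310]
cv2.imwrite("pics/w1z.png",cv2.resize(a,None,fx=5,fy=5,interpolation=cv2.INTER_CUBIC))
E
cat >> h.py <<'E'
from scipy.spatial.transform import Rotation as R
def wray(c,u,v):
    dx,dy=u-c["cx"],v-c["cy"];r=np.hypot(dx,dy);th=r/c["fx"]
    d=np.array([np.sin(th)*dx/r,np.sin(th)*dy/r,np.cos(th)])
    T=c["T_tool_cam"];M=R.from_quat(c["rot"],scalar_first=True).as_matrix()
    return M@T[:3,3]+c["pos"],M@(T[:3,:3]@d)
def wonz(c,u,v,z):
    o,d=wray(c,u,v);return o+d*(z-o[2])/d[2]
E
```

```text
(no output)
```

View pics/w1z.png

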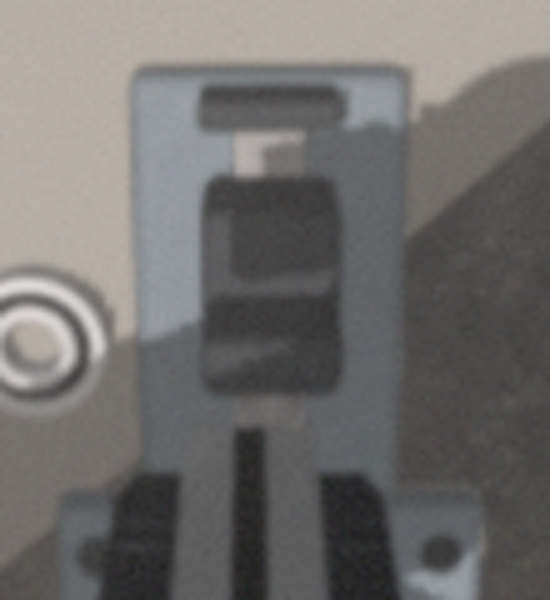

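```bash
python3 - <<'E'
from h import *
c=dict(np.load("w1.npz"));f=lambda u,v:(200+u/5,150+v/5)
print("tab",wonz(c,*f(271,367),.086),"back edge",wonz(c,*f(271,340),.086))
print("block",[wonz(c,*f(*q),.058).round(4) for q in((205,178),(341,178))])
print("base edge",[wonz(c,*f(*q),.016).round(4) for q in((133,80),(147,460),(409,80),(395,460))])
E
```

```text
tab [0.64249695 0.03154102 0.086     ] back edge [0.64245552 0.03777388 0.086     ]
block [array([0.628 , 0.0647, 0.058 ]), array([0.6582, 0.0648, 0.058 ])]
base edge [array([0.6091, 0.0772, 0.016 ]), array([ 0.6103, -0.028 ,  0.016 ]), array([0.6774, 0.0773, 0.016 ]), array([ 0.6776, -0.0281,  0.016 ])]
```

```bash
python3 -m handwheel '[{"jaw":0,"dx":0.004,"dy":0,"dz":0.05,"rx":0,"ry":0,"rz":0},{"jaw":0,"dx":0.004,"dy":0,"dz":0.09,"rx":0,"ry":0,"rz":0},{"jaw":0,"dx":0.004,"dy":0.005,"dz":0.13,"rx":0,"ry":0,"rz":0},{"jaw":0,"dx":0.004,"dy":0.01,"dz":0.16,"rx":0,"ry":0,"rz":0},{"jaw":0,"dx":0.004,"dy":0.02,"dz":0.16,"rx":0,"ry":0,"rz":0},{"jaw":0,"dx":0.004,"dy":0.02,"dz":0.16,"rx":0,"ry":0,"rz":0}]'
python3 st.py; python3 pic.py scene s1; python3 pic.py side d1; python3 - <<'E'
import cv2,numpy as np
a=cv2.imread("pics/s1.png")[140:330,150:380];b=cv2.imread("pics/d1.png")[60:290,140:340]
cv2.imwrite("pics/m1.png",np.hstack([cv2.resize(a,(430,355)),cv2.resize(b,(310,355))]))
E
```

```text
t: 2.8
eef_pos: [0.6419, 0.0534, 0.1445]
tcp_rot: [0.001, 1.0, -0.003, -0.0]
ft_force: [0.4, -0.2, 0.2]
opening: -0.002
t 2.8 pos [0.6419 0.0534 0.1445] xaxis yaw -0.34 tilt [-0.0005 -0.0018] F [ 0.4 -0.2  0.2] open -0.002 q [ 0.31  0.52 -0.61  1.63  0.33  1.1  -0.39]
```

View pics/m1.png

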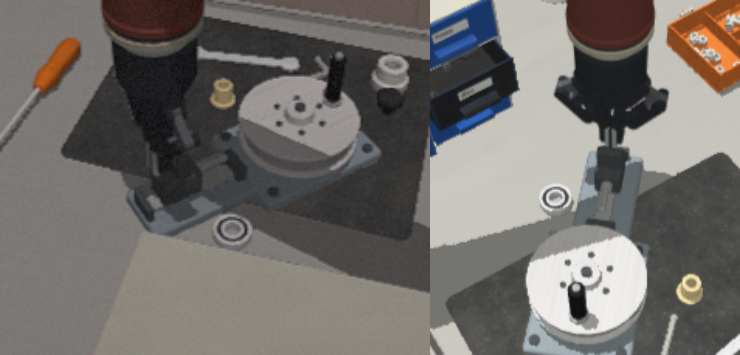

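The closed fingers are behind the tab and clear of everything else. Starting the push.

```bash
python3 -m handwheel '[{"jaw":0,"dx":0,"dy":0.002,"dz":0.002,"rx":0,"ry":0,"rz":0},{"jaw":0,"dx":0,"dy":0.004,"dz":0.002,"rx":0,"ry":0,"rz":0},{"jaw":0,"dx":0,"dy":0.006,"dz":0.002,"rx":0,"ry":0,"rz":0},{"jaw":0,"dx":0,"dy":0.008,"dz":0.002,"rx":0,"ry":0,"rz":0},{"jaw":0,"dx":0,"dy":0.010,"dz":0.002,"rx":0,"ry":0,"rz":0}]';python3 -m handwheel '[{"jaw":0,"dx":0,"dy":0.002,"dz":0,"rx":0,"ry":0,"rz":0},{"jaw":0,"dx":0,"dy":0.004,"dz":0,"rx":0,"ry":0,"rz":0},{"jaw":0,"dx":0,"dy":0.006,"dz":0,"rx":0,"ry":0,"rz":0},{"jaw":0,"dx":0,"dy":0.008,"dz":0,"rx":0,"ry":0,"rz":0},{"jaw":0,"dx":0,"dy":0.010,"dz":0,"rx":0,"ry":0,"rz":0}]';
```

```text
t: 3.4
eef_pos: [0.6418, 0.0493, 0.1424]
tcp_rot: [-0.001, 1.0, 0.0, 0.0]
ft_force: [0.3, 9.4, 0.3]
opening: 0.005
t: 3.9
eef_pos: [0.6417, 0.0429, 0.1425]
tcp_rot: [-0.003, 1.0, 0.002, 0.001]
ft_force: [1.6, 15.1, -0.9]
opening: -0.001
```

```bash
python3 -m handwheel '[{"jaw":0,"dx":0,"dy":0.002,"dz":0,"rx":0,"ry":0,"rz":0},{"jaw":0,"dx":0,"dy":0.004,"dz":0,"rx":0,"ry":0,"rz":0},{"jaw":0,"dx":0,"dy":0.006,"dz":0,"rx":0,"ry":0,"rz":0},{"jaw":0,"dx":0,"dy":0.008,"dz":0,"rx":0,"ry":0,"rz":0},{"jaw":0,"dx":0,"dy":0.010,"dz":0,"rx":0,"ry":0,"rz":0},{"jaw":0,"dx":0,"dy":0.012,"dz":0,"rx":0,"ry":0,"rz":0},{"jaw":0,"dx":0,"dy":0.014,"dz":0,"rx":0,"ry":0,"rz":0}]';python3 -m handwheel '[{"jaw":0,"dx":0,"dy":0.002,"dz":0,"rx":0,"ry":0,"rz":0},{"jaw":0,"dx":0,"dy":0.004,"dz":0,"rx":0,"ry":0,"rz":0},{"jaw":0,"dx":0,"dy":0.005,"dz":0,"rx":0,"ry":0,"rz":0}]'
```

```text
t: 4.6
eef_pos: [0.6418, 0.0288, 0.1425]
tcp_rot: [-0.003, 1.0, 0.002, 0.001]
ft_force: [2.8, 14.3, -2.4]
opening: 0.0
t: 4.9
eef_pos: [0.6419, 0.0237, 0.1424]
tcp_rot: [-0.003, 1.0, 0.002, 0.001]
ft_force: [1.9, 15.1, -1.0]
opening: -0.002
```

```bash
python3 -m handwheel '[{"jaw":0,"dx":0,"dy":0.001,"dz":0,"rx":0,"ry":0,"rz":0},{"jaw":0,"dx":0,"dy":0.002,"dz":0,"rx":0,"ry":0,"rz":0}]';python3 -m handwheel '[{"jaw":0,"dx":0,"dy":0.001,"dz":0,"rx":0,"ry":0,"rz":0},{"jaw":0,"dx":0,"dy":0.002,"dz":0,"rx":0,"ry":0,"rz":0}]'; python3 -m handwheel '[{"jaw":0,"dx":0,"dy":0.001,"dz":0,"rx":0,"ry":0,"rz":0}]';
```

```text
t: 5.1
eef_pos: [0.6419, 0.0219, 0.1425]
tcp_rot: [-0.003, 1.0, 0.002, 0.001]
ft_force: [1.5, 15.5, -0.9]
opening: -0.0
t: 5.3
eef_pos: [0.6419, 0.0199, 0.1425]
tcp_rot: [-0.003, 1.0, 0.002, 0.001]
ft_force: [2.1, 16.0, -2.0]
opening: -0.001
t: 5.4
eef_pos: [0.6419, 0.0189, 0.1425]
tcp_rot: [-0.003, 1.0, 0.002, 0.001]
ft_force: [1.8, 15.5, -1.5]
opening: 0.004
```

```bash
for i in 1 ; do python3 -m handwheel '[{"jaw":0,"dx":0,"dy":0.001,"dz":0,"rx":0,"ry":0,"rz":0}]' ; done; python3 -m handwheel '[{"jaw":0,"dx":0,"dy":0.001,"dz":0,"rx":0,"ry":0,"rz":0}]'
```

```text
t: 5.5
eef_pos: [0.6419, 0.0179, 0.1425]
tcp_rot: [-0.003, 1.0, 0.002, 0.001]
ft_force: [1.5, 15.2, -1.5]
opening: -0.001
t: 5.6
eef_pos: [0.6419, 0.0169, 0.1425]
tcp_rot: [-0.003, 1.0, 0.002, 0.001]
ft_force: [1.2, 15.0, -1.4]
opening: 0.001
```

```bash
python3 -m handwheel '[{"jaw":0,"dx":0,"dy":0.001,"dz":0,"rx":0,"ry":0,"rz":0}]'
```

```text
t: 5.7
eef_pos: [0.6419, 0.016, 0.1424]
tcp_rot: [-0.003, 1.0, 0.002, 0.001]
ft_force: [2.0, 18.9, -1.7]
opening: 0.003
```

```bash
python3 -m handwheel '[{"jaw":0,"dx":0,"dy":0.0005,"dz":0,"rx":0,"ry":0,"rz":0}]'
```

```text
t: 5.8
eef_pos: [0.6419, 0.016, 0.1425]
tcp_rot: [-0.004, 1.0, 0.002, 0.001]
ft_force: [2.6, 18.2, -2.3]
opening: -0.0
```

```bash
python3 -m handwheel '[{"jaw":0,"dx":0,"dy":0.0005,"dz":0,"rx":0,"ry":0,"rz":0}]'
```

```text
t: 5.9
eef_pos: [0.6419, 0.0159, 0.1425]
tcp_rot: [-0.004, 1.0, 0.002, 0.001]
ft_force: [2.2, 17.7, -2.3]
opening: 0.001
```

```bash
python3 -m handwheel '[{"jaw":0,"dx":0,"dy":0.001,"dz":0,"rx":0,"ry":0,"rz":0},{"jaw":0,"dx":0,"dy":0.001,"dz":0,"rx":0,"ry":0,"rz":0}]'
```

```text
t: 6.1
eef_pos: [0.6419, 0.0159, 0.1425]
tcp_rot: [-0.005, 1.0, 0.002, 0.001]
ft_force: [2.2, 20.1, -1.5]
opening: -0.002
```

```bash
python3 -m handwheel '[{"jaw":0,"dx":0,"dy":0.001,"dz":0,"rx":0,"ry":0,"rz":0},{"jaw":0,"dx":0,"dy":0.001,"dz":0,"rx":0,"ry":0,"rz":0}]'
```

```text
t: 6.3
eef_pos: [0.6418, 0.0158, 0.1425]
tcp_rot: [-0.005, 1.0, 0.003, 0.001]
ft_force: [2.8, 22.8, -2.5]
opening: 0.001
```

```bash
python3 -m handwheel '[{"jaw":0,"dx":0,"dy":-0.008,"dz":0,"rx":0,"ry":0,"rz":0},{"jaw":0,"dx":0,"dy":-0.02,"dz":-0.01,"rx":0,"ry":0,"rz":0},{"jaw":0,"dx":0,"dy":-0.02,"dz":-0.06,"rx":0,"ry":0,"rz":0},{"jaw":0,"dx":0,"dy":-0.02,"dz":-0.11,"rx":0,"ry":0,"rz":0},{"jaw":0,"dx":0.002,"dy":0.02,"dz":-0.14,"rx":0,"ry":0,"rz":0},{"jaw":0.6,"dx":0.002,"dy":0.07,"dz":-0.16,"rx":0,"ry":0,"rz":0},{"jaw":0.6,"dx":0.002,"dy":0.12,"dz":-0.16,"rx":0,"ry":0,"rz":0},{"jaw":0.6,"dx":0.002,"dy":0.17,"dz":-0.16,"rx":0,"ry":0,"rz":0},{"jaw":0.6,"dx":0.002,"dy":0.21,"dz":-0.16,"rx":0,"ry":0,"rz":0},{"jaw":0.6,"dx":0.002,"dy":0.25,"dz":-0.16,"rx":0,"ry":0,"rz":0}]'; python3 -m handwheel '[{"jaw":0.6,"dx":0,"dy":0,"dz":0,"rx":0,"ry":0,"rz":0}]'; python3 st.py; python3 pic.py wrist w2;python3 st.py
```

```text
t: 7.3
eef_pos: [0.6426, -0.2458, 0.3029]
tcp_rot: [0.001, 1.0, -0.002, 0.0]
ft_force: [0.7, 0.1, -0.4]
opening: 0.601
t: 7.4
eef_pos: [0.6414, -0.2514, 0.3018]
tcp_rot: [0.002, 1.0, -0.006, -0.001]
ft_force: [-0.9, -0.6, -0.3]
opening: 0.598
t 7.4 pos [ 0.6414 -0.2514  0.3018] xaxis yaw -0.68 tilt [-0.0014 -0.0038] F [-0.9 -0.6 -0.3] open 0.598 q [ 0.68  0.47 -0.54  1.33  0.24  1.4   0.14]
t 7.45 pos [ 0.6422 -0.2473  0.3021] xaxis yaw -0.47 tilt [-0.0008 -0.0015] F [-0.   1.3 -0.6] open 0.599 q [ 0.68  0.47 -0.54  1.34  0.24  1.4   0.14]
```

View pics/w2.png

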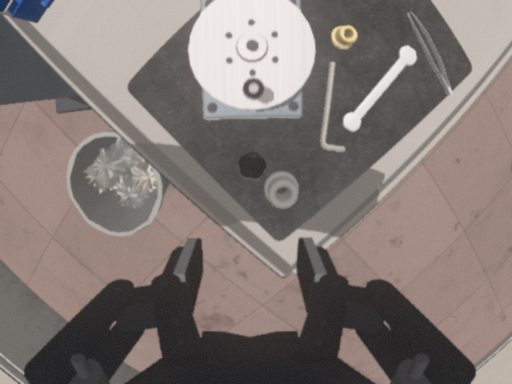

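The wrist view shows the spindle at (252,45), the crank at (254,88), and the jaws open. I'll retake it now that the arm has settled.

```bash
python3 pic.py wrist w3; python3 pic.py side d3; python3 st.py; python3 - <<'E'
import cv2,numpy as np
a=cv2.imread("pics/w3.png")[0:120,180:325];b=cv2.imread("pics/d3.png")[140:300,180:330]
cv2.imwrite("pics/m3.png",np.hstack([cv2.resize(a,None,fx=3,fy=3,interpolation=2),cv2.resize(b[:120],None,fx=2.2,fy=3,interpolation=2)]))
cv2.imwrite("pics/w3z.png",cv2.resize(a,None,fx=5,fy=5,interpolation=2))
E
```

```text
t 7.55 pos [ 0.6432 -0.2424  0.3025] xaxis yaw -0.11 tilt [0.0003 0.0004] F [-0.5  1.4 -0.5] open 0.601 q [ 0.68  0.47 -0.55  1.34  0.24  1.4   0.14]
```

View pics/w3z.png

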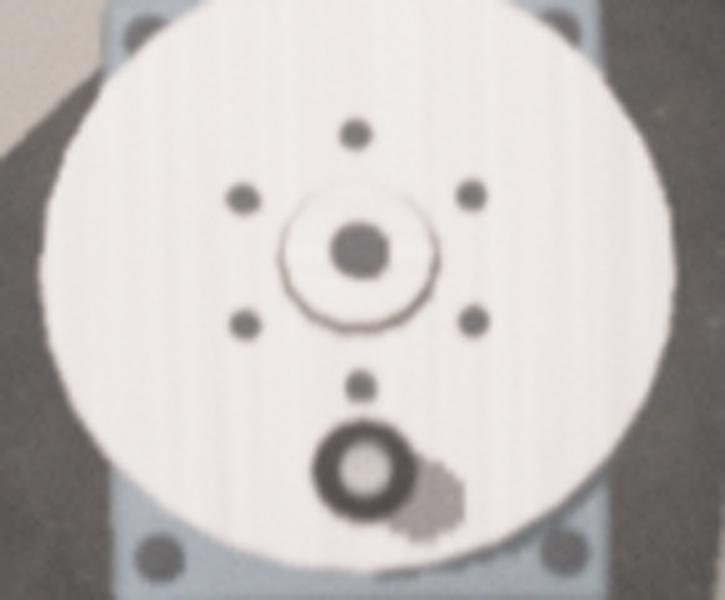

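View pics/d3.png

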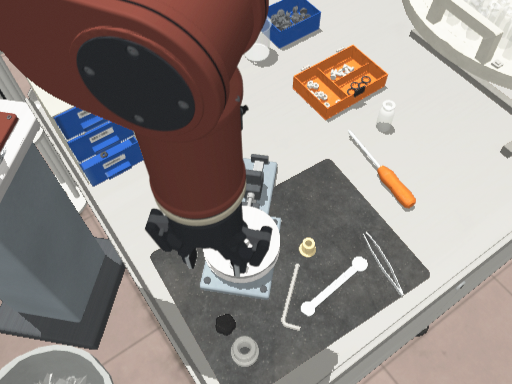

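```bash
python3 - <<'E'
from h import *
c=dict(np.load("w3.npz"));print(c["pos"])
print(wonz(c,252,50,.075),wonz(c,253,93.8,.123), [wonz(c,180+u/5,v/5,.06).round(4) for u,v in ((40,275),(675,275),(365,572))])
print([wonz(c,180+u/5,v/5,.016).round(4) for u,v in ((160,558),(565,552),(148,35),(560,32))])
E
```

```text
[ 0.64216047 -0.24732874  0.3020515 ]
[ 0.64490292 -0.11997272  0.075     ] [ 0.6449463 -0.1644736  0.123    ] [array([ 0.5787, -0.1204,  0.06  ]), array([ 0.7105, -0.1213,  0.06  ]), array([ 0.6455, -0.1857,  0.06  ])]
[array([ 0.5972, -0.1841,  0.016 ]), array([ 0.6938, -0.1834,  0.016 ]), array([ 0.5959, -0.0546,  0.016 ]), array([ 0.6933, -0.0545,  0.016 ])]
```

```bash
python3 -m handwheel '[{"jaw":0.6,"dx":0.002,"dy":-0.04,"dz":0,"rx":0,"ry":0,"rz":0},{"jaw":0.6,"dx":0.002,"dy":-0.077,"dz":0,"rx":0,"ry":0,"rz":0},{"jaw":0.6,"dx":0.002,"dy":-0.077,"dz":0.03,"rx":0,"ry":0,"rz":0},{"jaw":0.6,"dx":0.002,"dy":-0.077,"dz":0.06,"rx":0,"ry":0,"rz":0},{"jaw":0.6,"dx":0.002,"dy":-0.077,"dz":0.06,"rx":0,"ry":0,"rz":0},{"jaw":0.6,"dx":0.002,"dy":-0.077,"dz":0.06,"rx":0,"ry":0,"rz":0}]';  python3 st.py
```

```text
t: 8.15
eef_pos: [0.6454, -0.1648, 0.2427]
tcp_rot: [-0.0, 1.0, -0.0, -0.0]
ft_force: [0.3, 0.1, 0.1]
opening: 0.598
t 8.15 pos [ 0.6454 -0.1648  0.2427] xaxis yaw -0.01 tilt [-0.0004  0.0004] F [0.3 0.1 0.1] open 0.598 q [ 0.6   0.46 -0.57  1.47  0.25  1.28  0.01]
```

```bash
python3 -m handwheel '[{"jaw":0.6,"dx":0,"dy":0,"dz":0.04,"rx":0,"ry":0,"rz":0},{"jaw":0.6,"dx":0,"dy":0,"dz":0.07,"rx":0,"ry":0,"rz":0},{"jaw":0.6,"dx":0,"dy":0,"dz":0.084,"rx":0,"ry":0,"rz":0},{"jaw":0.6,"dx":0,"dy":0,"dz":0.084,"rx":0,"ry":0,"rz":0},{"jaw":0.6,"dx":0,"dy":0,"dz":0.084,"rx":0,"ry":0,"rz":0}]';  python3 st.py; python3 pic.py wrist w4
```

```text
t: 8.65
eef_pos: [0.6464, -0.1659, 0.1601]
tcp_rot: [0.0, 1.0, -0.001, 0.001]
ft_force: [1.0, 0.7, -0.7]
opening: 0.605
t 8.65 pos [ 0.6464 -0.1659  0.1601] xaxis yaw -0.09 tilt [ 0.0023 -0.0003] F [ 1.   0.7 -0.7] open 0.605 q [ 0.59  0.53 -0.55  1.56  0.3   1.14 -0.02]
```

View pics/w4.png

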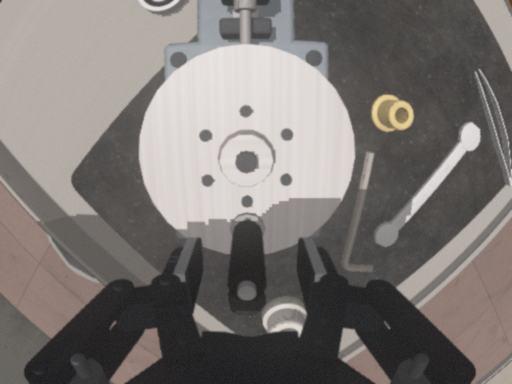

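The handle at (247,262) sits centred between the open fingers. Closing on it.

```bash
python3 -m handwheel '[{"jaw":0.3,"dx":0,"dy":0,"dz":0,"rx":0,"ry":0,"rz":0},{"jaw":0.1,"dx":0,"dy":0,"dz":0,"rx":0,"ry":0,"rz":0},{"jaw":0.1,"dx":0,"dy":0,"dz":0,"rx":0,"ry":0,"rz":0},{"jaw":0.1,"dx":0,"dy":0,"dz":0,"rx":0,"ry":0,"rz":0}]' 35;  python3 st.py
```

```text
t: 9.1
eef_pos: [0.6459, -0.1659, 0.1592]
tcp_rot: [0.0, 1.0, -0.001, 0.001]
ft_force: [-1.2, 1.2, 5.8]
opening: 0.196
t 9.1 pos [ 0.6459 -0.1659  0.1592] xaxis yaw -0.09 tilt [ 0.0017 -0.0005] F [-1.2  1.2  5.8] open 0.196 q [ 0.59  0.53 -0.55  1.56  0.3   1.13 -0.02]
```

```bash
python3 - <<'E'
import numpy as np
p=lambda a:45*np.array([np.sin(np.radians(a)),np.cos(np.radians(a))]) # tool dx,dy(=+ toward -y world)
for a in range(0,360,12):
    print(a,*[(p(a+k)-p(a)).round(1).tolist() for k in(4,8,12)])
E
cat > an.py <<'E'
import re,sys,numpy as np
t=open(sys.argv[1]).read()
f=lambda k:[np.array(eval(m)) for m in re.findall(k+r": (\[.*?\])",t)]
T=re.findall(r"^t: (.*)$",t,re.M)
c=np.array([.645,-.120]) if len(sys.argv)<4 else np.array([float(sys.argv[2]),float(sys.argv[3])])
for tt,p,F in zip(T,f("eef_pos"),f("ft_force")):
    d=p[:2]-c;th=np.degrees(np.arctan2(d[0],-d[1]))%360;r=np.hypot(*d);u=d/r;tg=np.array([-u[1],u[0]])
    print(tt,"th %.1f r %.1f Ftan %.1f Frad %.1f Fz %.1f"%(th,r*1e3,F[:2]@tg,F[:2]@u,F[2]))
E
```

```text
0 [3.1, -0.1] [6.3, -0.4] [9.4, -1.0]
12 [3.0, -0.8] [6.0, -1.7] [8.9, -2.9]
24 [2.8, -1.4] [5.5, -2.9] [8.1, -4.7]
36 [2.5, -1.9] [4.8, -4.0] [7.0, -6.3]
48 [2.0, -2.4] [3.9, -4.9] [5.5, -7.6]
60 [1.5, -2.8] [2.8, -5.6] [3.8, -8.6]
72 [0.9, -3.0] [1.5, -6.1] [2.0, -9.2]
84 [0.2, -3.1] [0.2, -6.3] [0.0, -9.4]
96 [-0.4, -3.1] [-1.1, -6.2] [-2.0, -9.2]
108 [-1.1, -3.0] [-2.4, -5.8] [-3.8, -8.6]
120 [-1.7, -2.7] [-3.5, -5.2] [-5.5, -7.6]
132 [-2.2, -2.3] [-4.5, -4.4] [-7.0, -6.3]
144 [-2.6, -1.8] [-5.3, -3.3] [-8.1, -4.7]
156 [-2.9, -1.2] [-5.9, -2.1] [-8.9, -2.9]
168 [-3.1, -0.5] [-6.2, -0.9] [-9.4, -1.0]
180 [-3.1, 0.1] [-6.3, 0.4] [-9.4, 1.0]
192 [-3.0, 0.8] [-6.0, 1.7] [-8.9, 2.9]
204 [-2.8, 1.4] [-5.5, 2.9] [-8.1, 4.7]
216 [-2.5, 1.9] [-4.8, 4.0] [-7.0, 6.3]
228 [-2.0, 2.4] [-3.9, 4.9] [-5.5, 7.6]
240 [-1.5, 2.8] [-2.8, 5.6] [-3.8, 8.6]
252 [-0.9, 3.0] [-1.5, 6.1] [-2.0, 9.2]
264 [-0.2, 3.1] [-0.2, 6.3] [0.0, 9.4]
276 [0.4, 3.1] [1.1, 6.2] [2.0, 9.2]
288 [1.1, 3.0] [2.4, 5.8] [3.8, 8.6]
300 [1.7, 2.7] [3.5, 5.2] [5.5, 7.6]
312 [2.2, 2.3] [4.5, 4.4] [7.0, 6.3]
324 [2.6, 1.8] [5.3, 3.3] [8.1, 4.7]
336 [2.9, 1.2] [5.9, 2.1] [8.9, 2.9]
348 [3.1, 0.5] [6.2, 0.9] [9.4, 1.0]
```

```bash
(
python3 -m handwheel '[{"jaw":0.1,"dx":0.0031,"dy":-0.0001,"dz":0,"rx":0,"ry":0,"rz":0},{"jaw":0.1,"dx":0.0063,"dy":-0.0004,"dz":0,"rx":0,"ry":0,"rz":0},{"jaw":0.1,"dx":0.0094,"dy":-0.001,"dz":0,"rx":0,"ry":0,"rz":0}]'
python3 -m handwheel '[{"jaw":0.1,"dx":0.003,"dy":-0.0008,"dz":0,"rx":0,"ry":0,"rz":0},{"jaw":0.1,"dx":0.006,"dy":-0.0017,"dz":0,"rx":0,"ry":0,"rz":0},{"jaw":0.1,"dx":0.0089,"dy":-0.0029,"dz":0,"rx":0,"ry":0,"rz":0}]'
python3 -m handwheel '[{"jaw":0.1,"dx":0.0028,"dy":-0.0014,"dz":0,"rx":0,"ry":0,"rz":0},{"jaw":0.1,"dx":0.0055,"dy":-0.0029,"dz":0,"rx":0,"ry":0,"rz":0},{"jaw":0.1,"dx":0.0081,"dy":-0.0047,"dz":0,"rx":0,"ry":0,"rz":0}]'
) | tee l1; python3 an.py l1
```

```text
t: 9.4
eef_pos: [0.6552, -0.1648, 0.1592]
tcp_rot: [0.0, 1.0, -0.001, 0.001]
ft_force: [-2.0, 0.7, 7.3]
opening: 0.198
t: 9.7
eef_pos: [0.664, -0.1618, 0.1592]
tcp_rot: [0.0, 1.0, -0.001, 0.0]
ft_force: [-2.8, 0.5, 7.0]
opening: 0.203
t: 10.0
eef_pos: [0.672, -0.157, 0.1592]
tcp_rot: [0.0, 1.0, -0.001, 0.0]
ft_force: [-4.1, 2.8, 7.7]
opening: 0.198
9.4 th 12.8 r 45.9 Ftan -1.8 Frad -1.1 Fz 7.3
9.7 th 24.4 r 45.9 Ftan -2.3 Frad -1.6 Fz 7.0
10.0 th 36.1 r 45.8 Ftan -1.7 Frad -4.7 Fz 7.7
```

```bash
(
python3 -m handwheel '[{"jaw":0.1,"dx":0.0025,"dy":-0.0019,"dz":0,"rx":0,"ry":0,"rz":0},{"jaw":0.1,"dx":0.0048,"dy":-0.004,"dz":0,"rx":0,"ry":0,"rz":0},{"jaw":0.1,"dx":0.007,"dy":-0.0063,"dz":0,"rx":0,"ry":0,"rz":0}]'
python3 -m handwheel '[{"jaw":0.1,"dx":0.002,"dy":-0.0024,"dz":0,"rx":0,"ry":0,"rz":0},{"jaw":0.1,"dx":0.0039,"dy":-0.0049,"dz":0,"rx":0,"ry":0,"rz":0},{"jaw":0.1,"dx":0.0055,"dy":-0.0076,"dz":0,"rx":0,"ry":0,"rz":0}]'
python3 -m handwheel '[{"jaw":0.1,"dx":0.0015,"dy":-0.0028,"dz":0,"rx":0,"ry":0,"rz":0},{"jaw":0.1,"dx":0.0028,"dy":-0.0056,"dz":0,"rx":0,"ry":0,"rz":0},{"jaw":0.1,"dx":0.0038,"dy":-0.0086,"dz":0,"rx":0,"ry":0,"rz":0}]'
python3 -m handwheel '[{"jaw":0.1,"dx":0.0009,"dy":-0.003,"dz":0,"rx":0,"ry":0,"rz":0},{"jaw":0.1,"dx":0.0015,"dy":-0.0061,"dz":0,"rx":0,"ry":0,"rz":0},{"jaw":0.1,"dx":0.002,"dy":-0.0092,"dz":0,"rx":0,"ry":0,"rz":0}]'
python3 -m handwheel '[{"jaw":0.1,"dx":0.0002,"dy":-0.0031,"dz":0,"rx":0,"ry":0,"rz":0},{"jaw":0.1,"dx":0.0002,"dy":-0.0063,"dz":0,"rx":0,"ry":0,"rz":0},{"jaw":0.1,"dx":0,"dy":-0.0094,"dz":0,"rx":0,"ry":0,"rz":0}]'
) > l2; python3 an.py l2
```

```text
10.3 th 47.8 r 45.7 Ftan -2.4 Frad -4.2 Fz 8.6
10.6 th 59.4 r 45.6 Ftan -1.6 Frad -6.1 Fz 9.2
10.9 th 70.8 r 45.3 Ftan -2.8 Frad -6.4 Fz 8.7
11.2 th 82.1 r 45.2 Ftan -2.9 Frad -6.4 Fz 10.3
11.5 th 93.1 r 45.0 Ftan -6.4 Frad -4.4 Fz 9.7
```

```bash
(
python3 -m handwheel '[{"jaw":0.1,"dx":-0.0004,"dy":-0.0031,"dz":0,"rx":0,"ry":0,"rz":0}]'
python3 -m handwheel '[{"jaw":0.1,"dx":-0.0007,"dy":-0.0031,"dz":0,"rx":0,"ry":0,"rz":0}]'
python3 -m handwheel '[{"jaw":0.1,"dx":-0.0009,"dy":-0.003,"dz":0,"rx":0,"ry":0,"rz":0}]'
python3 -m handwheel '[{"jaw":0.1,"dx":-0.0011,"dy":-0.003,"dz":0,"rx":0,"ry":0,"rz":0}]'
python3 -m handwheel '[{"jaw":0.1,"dx":-0.0013,"dy":-0.0028,"dz":0,"rx":0,"ry":0,"rz":0}]'
python3 -m handwheel '[{"jaw":0.1,"dx":-0.0014,"dy":-0.0028,"dz":0,"rx":0,"ry":0,"rz":0}]'
) > l3; python3 an.py l3
```

```text
11.6 th 95.1 r 44.8 Ftan -9.9 Frad -4.3 Fz 7.2
11.7 th 97.5 r 44.7 Ftan -11.5 Frad -1.4 Fz 6.2
11.8 th 100.2 r 44.5 Ftan -13.4 Frad -0.1 Fz 4.3
11.9 th 103.7 r 44.4 Ftan -13.5 Frad 2.2 Fz 1.4
12.0 th 107.8 r 44.2 Ftan -12.1 Frad 3.1 Fz 1.8
12.1 th 113.0 r 44.2 Ftan -9.0 Frad 0.8 Fz 3.0
```

```bash
(
python3 -m handwheel '[{"jaw":0.1,"dx":-0.0017,"dy":-0.0027,"dz":0,"rx":0,"ry":0,"rz":0}]'
python3 -m handwheel '[{"jaw":0.1,"dx":-0.0018,"dy":-0.0025,"dz":0,"rx":0,"ry":0,"rz":0}]'
python3 -m handwheel '[{"jaw":0.1,"dx":-0.002,"dy":-0.0024,"dz":0,"rx":0,"ry":0,"rz":0}]'
python3 -m handwheel '[{"jaw":0.1,"dx":-0.0022,"dy":-0.0023,"dz":0,"rx":0,"ry":0,"rz":0}]'
python3 -m handwheel '[{"jaw":0.1,"dx":-0.0023,"dy":-0.0021,"dz":0,"rx":0,"ry":0,"rz":0}]'
) > l4; python3 an.py l4
```

```text
12.2 th 119.2 r 44.3 Ftan -3.7 Frad -1.6 Fz 5.1
12.3 th 124.8 r 44.3 Ftan -2.0 Frad -2.9 Fz 7.2
12.4 th 129.2 r 44.3 Ftan -2.5 Frad -2.6 Fz 6.3
12.5 th 133.4 r 44.2 Ftan -3.0 Frad -2.5 Fz 7.5
12.6 th 137.5 r 44.2 Ftan -2.5 Frad -1.5 Fz 5.7
```

```bash
python3 - <<'E'
import numpy as np
p=lambda a:45*np.array([np.sin(np.radians(a)),np.cos(np.radians(a))])
for a in range(140,72,-4): print(a,(p(a-2)-p(a)).round(2),(p(a-4)-p(a)).round(2))
E
```

```text
140 [1.19 1.03] [2.33 2.1 ]
136 [1.11 1.11] [2.18 2.26]
132 [1.03 1.19] [2.02 2.41]
128 [0.95 1.25] [1.85 2.54]
124 [0.86 1.32] [1.66 2.66]
120 [0.76 1.37] [1.47 2.77]
116 [0.66 1.42] [1.28 2.87]
112 [0.56 1.47] [1.07 2.95]
108 [0.46 1.5 ] [0.87 3.02]
104 [0.35 1.53] [0.65 3.07]
100 [0.25 1.55] [0.44 3.11]
96 [0.14 1.56] [0.22 3.13]
92 [0.03 1.57] [0.   3.14]
88 [-0.08  1.57] [-0.22  3.13]
84 [-0.19  1.56] [-0.44  3.11]
80 [-0.3   1.54] [-0.65  3.07]
76 [-0.41  1.52] [-0.87  3.02]
```

```bash
(
python3 -m handwheel '[{"jaw":0.1,"dx":0.0012,"dy":0.001,"dz":0,"rx":0,"ry":0,"rz":0}]'
python3 -m handwheel '[{"jaw":0.1,"dx":0.0011,"dy":0.0011,"dz":0,"rx":0,"ry":0,"rz":0}]'
python3 -m handwheel '[{"jaw":0.1,"dx":0.0011,"dy":0.0011,"dz":0,"rx":0,"ry":0,"rz":0}]'
python3 -m handwheel '[{"jaw":0.1,"dx":0.0011,"dy":0.0012,"dz":0,"rx":0,"ry":0,"rz":0}]'
python3 -m handwheel '[{"jaw":0.1,"dx":0.001,"dy":0.0012,"dz":0,"rx":0,"ry":0,"rz":0}]'
python3 -m handwheel '[{"jaw":0.1,"dx":0.001,"dy":0.0012,"dz":0,"rx":0,"ry":0,"rz":0}]'
python3 -m handwheel '[{"jaw":0.1,"dx":0.0009,"dy":0.0013,"dz":0,"rx":0,"ry":0,"rz":0}]'
python3 -m handwheel '[{"jaw":0.1,"dx":0.0009,"dy":0.0013,"dz":0,"rx":0,"ry":0,"rz":0}]'
python3 -m handwheel '[{"jaw":0.1,"dx":0.0009,"dy":0.0013,"dz":0,"rx":0,"ry":0,"rz":0}]'
python3 -m handwheel '[{"jaw":0.1,"dx":0.0008,"dy":0.0013,"dz":0,"rx":0,"ry":0,"rz":0}]'
python3 -m handwheel '[{"jaw":0.1,"dx":0.0008,"dy":0.0014,"dz":0,"rx":0,"ry":0,"rz":0}]'
python3 -m handwheel '[{"jaw":0.1,"dx":0.0007,"dy":0.0014,"dz":0,"rx":0,"ry":0,"rz":0}]'
python3 -m handwheel '[{"jaw":0.1,"dx":0.0007,"dy":0.0014,"dz":0,"rx":0,"ry":0,"rz":0}]'
python3 -m handwheel '[{"jaw":0.1,"dx":0.0006,"dy":0.0014,"dz":0,"rx":0,"ry":0,"rz":0}]'
python3 -m handwheel '[{"jaw":0.1,"dx":0.0006,"dy":0.0015,"dz":0,"rx":0,"ry":0,"rz":0}]'
python3 -m handwheel '[{"jaw":0.1,"dx":0.0005,"dy":0.0015,"dz":0,"rx":0,"ry":0,"rz":0}]'
) > l5; python3 an.py l5
```

```text
12.7 th 136.8 r 44.3 Ftan 2.3 Frad -2.8 Fz 8.0
12.8 th 134.5 r 44.3 Ftan 1.6 Frad -3.9 Fz 9.1
12.9 th 132.5 r 44.4 Ftan 2.1 Frad -4.8 Fz 8.5
13.0 th 130.4 r 44.4 Ftan 1.5 Frad -3.9 Fz 8.7
13.1 th 128.4 r 44.4 Ftan 2.3 Frad -4.5 Fz 8.2
13.2 th 126.4 r 44.5 Ftan 2.3 Frad -4.9 Fz 10.1
13.3 th 124.4 r 44.5 Ftan 1.9 Frad -4.3 Fz 8.3
13.4 th 122.5 r 44.5 Ftan 1.7 Frad -4.6 Fz 9.1
13.5 th 120.8 r 44.6 Ftan 3.9 Frad -6.4 Fz 10.6
13.6 th 119.6 r 44.6 Ftan 6.3 Frad -6.3 Fz 11.9
13.7 th 118.3 r 44.7 Ftan 7.9 Frad -7.3 Fz 13.0
13.8 th 117.0 r 44.8 Ftan 8.4 Frad -8.5 Fz 13.6
13.9 th 115.7 r 44.8 Ftan 11.0 Frad -8.0 Fz 14.1
14.0 th 114.4 r 44.8 Ftan 11.4 Frad -8.7 Fz 15.0
14.1 th 113.0 r 44.9 Ftan 12.3 Frad -9.1 Fz 13.6
14.2 th 111.4 r 44.9 Ftan 11.8 Frad -9.0 Fz 13.6
```

```bash
(
python3 -m handwheel '[{"jaw":0.1,"dx":0.0005,"dy":0.0015,"dz":0,"rx":0,"ry":0,"rz":0}]'
python3 -m handwheel '[{"jaw":0.1,"dx":0.0004,"dy":0.0015,"dz":0,"rx":0,"ry":0,"rz":0}]'
python3 -m handwheel '[{"jaw":0.1,"dx":0.0004,"dy":0.0015,"dz":0,"rx":0,"ry":0,"rz":0}]'
python3 -m handwheel '[{"jaw":0.1,"dx":0.0003,"dy":0.0015,"dz":0,"rx":0,"ry":0,"rz":0}]'
python3 -m handwheel '[{"jaw":0.1,"dx":0.0002,"dy":0.0016,"dz":0,"rx":0,"ry":0,"rz":0}]'
python3 -m handwheel '[{"jaw":0.1,"dx":0.0002,"dy":0.0016,"dz":0,"rx":0,"ry":0,"rz":0}]'
python3 -m handwheel '[{"jaw":0.1,"dx":0.0001,"dy":0.0016,"dz":0,"rx":0,"ry":0,"rz":0}]'
python3 -m handwheel '[{"jaw":0.1,"dx":0.0001,"dy":0.0016,"dz":0,"rx":0,"ry":0,"rz":0}]'
python3 -m handwheel '[{"jaw":0.1,"dx":0,"dy":0.0016,"dz":0,"rx":0,"ry":0,"rz":0}]'
python3 -m handwheel '[{"jaw":0.1,"dx":0,"dy":0.0016,"dz":0,"rx":0,"ry":0,"rz":0}]'
python3 -m handwheel '[{"jaw":0.1,"dx":-0.0001,"dy":0.0016,"dz":0,"rx":0,"ry":0,"rz":0}]'
python3 -m handwheel '[{"jaw":0.1,"dx":-0.0001,"dy":0.0016,"dz":0,"rx":0,"ry":0,"rz":0}]'
python3 -m handwheel '[{"jaw":0.1,"dx":-0.0002,"dy":0.0016,"dz":0,"rx":0,"ry":0,"rz":0}]'
) > l6; python3 an.py l6
```

```text
14.3 th 109.8 r 44.9 Ftan 13.2 Frad -10.9 Fz 14.7
14.4 th 107.9 r 45.0 Ftan 12.6 Frad -9.9 Fz 14.3
14.5 th 106.0 r 44.9 Ftan 12.3 Frad -9.4 Fz 14.2
14.6 th 103.9 r 45.0 Ftan 11.0 Frad -9.5 Fz 13.8
14.7 th 101.5 r 45.0 Ftan 9.6 Frad -7.9 Fz 12.2
14.8 th 98.7 r 44.9 Ftan 7.7 Frad -7.4 Fz 11.4
14.9 th 95.7 r 45.0 Ftan 5.4 Frad -7.5 Fz 9.8
15.0 th 92.8 r 45.1 Ftan 2.2 Frad -6.9 Fz 9.7
15.1 th 90.0 r 45.1 Ftan 1.6 Frad -7.4 Fz 10.0
15.2 th 87.8 r 45.0 Ftan 2.0 Frad -6.6 Fz 9.9
15.3 th 85.8 r 45.1 Ftan 1.6 Frad -6.3 Fz 9.2
15.4 th 83.8 r 45.2 Ftan 2.6 Frad -7.0 Fz 9.7
15.5 th 82.0 r 45.1 Ftan 1.6 Frad -6.4 Fz 9.1
```

```bash
(
python3 -m handwheel '[{"jaw":0.1,"dx":0.0002,"dy":-0.0016,"dz":0,"rx":0,"ry":0,"rz":0}]'
python3 -m handwheel '[{"jaw":0.1,"dx":0.0001,"dy":-0.0016,"dz":0,"rx":0,"ry":0,"rz":0}]'
python3 -m handwheel '[{"jaw":0.1,"dx":0.0001,"dy":-0.0016,"dz":0,"rx":0,"ry":0,"rz":0}]'
python3 -m handwheel '[{"jaw":0.1,"dx":0,"dy":-0.0016,"dz":0,"rx":0,"ry":0,"rz":0}]'
python3 -m handwheel '[{"jaw":0.1,"dx":0,"dy":-0.0016,"dz":0,"rx":0,"ry":0,"rz":0}]'
python3 -m handwheel '[{"jaw":0.1,"dx":-0.0001,"dy":-0.0016,"dz":0,"rx":0,"ry":0,"rz":0}]'
python3 -m handwheel '[{"jaw":0.1,"dx":-0.0001,"dy":-0.0016,"dz":0,"rx":0,"ry":0,"rz":0}]'
python3 -m handwheel '[{"jaw":0.1,"dx":-0.0002,"dy":-0.0016,"dz":0,"rx":0,"ry":0,"rz":0}]'
python3 -m handwheel '[{"jaw":0.1,"dx":-0.0002,"dy":-0.0016,"dz":0,"rx":0,"ry":0,"rz":0}]'
python3 -m handwheel '[{"jaw":0.1,"dx":-0.0003,"dy":-0.0015,"dz":0,"rx":0,"ry":0,"rz":0}]'
python3 -m handwheel '[{"jaw":0.1,"dx":-0.0004,"dy":-0.0015,"dz":0,"rx":0,"ry":0,"rz":0}]'
python3 -m handwheel '[{"jaw":0.1,"dx":-0.0004,"dy":-0.0015,"dz":0,"rx":0,"ry":0,"rz":0}]'
python3 -m handwheel '[{"jaw":0.1,"dx":-0.0005,"dy":-0.0015,"dz":0,"rx":0,"ry":0,"rz":0}]'
python3 -m handwheel '[{"jaw":0.1,"dx":-0.0005,"dy":-0.0015,"dz":0,"rx":0,"ry":0,"rz":0}]'
python3 -m handwheel '[{"jaw":0.1,"dx":-0.0006,"dy":-0.0015,"dz":0,"rx":0,"ry":0,"rz":0}]'
python3 -m handwheel '[{"jaw":0.1,"dx":-0.0006,"dy":-0.0014,"dz":0,"rx":0,"ry":0,"rz":0}]'
python3 -m handwheel '[{"jaw":0.1,"dx":-0.0007,"dy":-0.0014,"dz":0,"rx":0,"ry":0,"rz":0}]'
python3 -m handwheel '[{"jaw":0.1,"dx":-0.0007,"dy":-0.0014,"dz":0,"rx":0,"ry":0,"rz":0}]'
python3 -m handwheel '[{"jaw":0.1,"dx":-0.0008,"dy":-0.0014,"dz":0,"rx":0,"ry":0,"rz":0}]'
python3 -m handwheel '[{"jaw":0.1,"dx":-0.0008,"dy":-0.0013,"dz":0,"rx":0,"ry":0,"rz":0}]'
python3 -m handwheel '[{"jaw":0.1,"dx":-0.0009,"dy":-0.0013,"dz":0,"rx":0,"ry":0,"rz":0}]'
python3 -m handwheel '[{"jaw":0.1,"dx":-0.0009,"dy":-0.0013,"dz":0,"rx":0,"ry":0,"rz":0}]'
) > l7; python3 an.py l7
```

```text
15.6 th 82.2 r 45.2 Ftan -2.8 Frad -5.8 Fz 9.7
15.7 th 83.9 r 45.2 Ftan -2.5 Frad -6.4 Fz 10.0
15.8 th 85.9 r 45.1 Ftan -2.5 Frad -4.9 Fz 10.3
15.9 th 87.8 r 45.0 Ftan -1.3 Frad -6.1 Fz 9.7
16.0 th 89.7 r 45.0 Ftan -2.6 Frad -6.0 Fz 10.0
16.1 th 91.7 r 45.0 Ftan -3.2 Frad -4.7 Fz 9.2
16.2 th 92.8 r 45.0 Ftan -4.8 Frad -4.9 Fz 8.3
16.3 th 93.8 r 44.9 Ftan -7.2 Frad -5.0 Fz 9.1
16.4 th 95.0 r 44.9 Ftan -8.2 Frad -5.6 Fz 8.2
16.5 th 96.0 r 44.7 Ftan -8.8 Frad -2.8 Fz 7.5
16.6 th 97.3 r 44.7 Ftan -11.6 Frad -2.2 Fz 6.6
16.7 th 98.6 r 44.6 Ftan -12.1 Frad -0.4 Fz 5.7
16.8 th 100.1 r 44.5 Ftan -14.6 Frad -0.1 Fz 5.5
16.9 th 101.8 r 44.4 Ftan -13.5 Frad -0.1 Fz 3.4
17.0 th 103.7 r 44.4 Ftan -13.3 Frad 2.5 Fz 3.2
17.1 th 105.7 r 44.4 Ftan -13.8 Frad 1.3 Fz 3.3
17.2 th 108.1 r 44.3 Ftan -12.3 Frad 0.9 Fz 3.9
17.3 th 111.0 r 44.3 Ftan -10.0 Frad 1.0 Fz 4.1
17.4 th 114.1 r 44.3 Ftan -7.3 Frad -0.1 Fz 4.1
17.5 th 117.3 r 44.3 Ftan -4.2 Frad -1.5 Fz 6.2
17.6 th 120.3 r 44.4 Ftan -4.1 Frad -1.8 Fz 6.3
17.7 th 122.9 r 44.3 Ftan -1.5 Frad -2.4 Fz 6.5
```

```bash
python3 - <<'E'
import re,numpy as np
from scipy.optimize import minimize_scalar
c=np.array([.645,-.12])
def ld(fs):
    o=[]
    for fn in fs:
        t=open(fn).read()
        for p,F in zip(re.findall(r"eef_pos: (\[.*?\])",t),re.findall(r"ft_force: (\[.*?\])",t)):
            p=np.array(eval(p));F=np.array(eval(F));d=p[:2]-c;u=d/np.hypot(*d)
            o.append((np.degrees(np.arctan2(d[0],-d[1])),F[:2]@[-u[1],u[0]]))
    return np.array(o)
f=ld(["l7"]);r=ld(["l5","l6"])[::-1]
g=np.arange(85,128.5,.5)
def cost(m):
    x=np.arange(-14,14.1,.5)  # mirror: |F_fwd(m+x)| ~ |F_rev(m-x)|
    return np.mean((-np.interp(m+x,f[:,0],f[:,1])-np.interp(m-x,r[:,0],r[:,1]))**2)
s=minimize_scalar(cost,bounds=(100,113),method="bounded");print(s.x,s.fun)
E
```

```text
106.43186466973239 0.7986140807184049
```

```bash
(
python3 -m handwheel '[{"jaw":0.1,"dx":0.0009,"dy":0.0013,"dz":0,"rx":0,"ry":0,"rz":0},{"jaw":0.1,"dx":0.0018,"dy":0.0026,"dz":0,"rx":0,"ry":0,"rz":0},{"jaw":0.1,"dx":0.0026,"dy":0.0039,"dz":0,"rx":0,"ry":0,"rz":0}]'
python3 -m handwheel '[{"jaw":0.1,"dx":0.0008,"dy":0.0014,"dz":0,"rx":0,"ry":0,"rz":0},{"jaw":0.1,"dx":0.0015,"dy":0.0028,"dz":0,"rx":0,"ry":0,"rz":0},{"jaw":0.1,"dx":0.0022,"dy":0.0042,"dz":0,"rx":0,"ry":0,"rz":0}]'
python3 -m handwheel '[{"jaw":0.1,"dx":0.0006,"dy":0.0014,"dz":0,"rx":0,"ry":0,"rz":0},{"jaw":0.1,"dx":0.0012,"dy":0.0029,"dz":0,"rx":0,"ry":0,"rz":0}]'
) > l8; python3 an.py l8
```

```text
18.0 th 119.6 r 44.6 Ftan 6.5 Frad -7.4 Fz 11.5
18.3 th 115.8 r 44.9 Ftan 11.1 Frad -8.3 Fz 13.4
18.5 th 113.0 r 44.9 Ftan 12.0 Frad -9.9 Fz 14.9
```

```bash
(
python3 -m handwheel '[{"jaw":0.1,"dx":0.0005,"dy":0.0015,"dz":0,"rx":0,"ry":0,"rz":0},{"jaw":0.1,"dx":0.001,"dy":0.003,"dz":0,"rx":0,"ry":0,"rz":0}]'
python3 -m handwheel '[{"jaw":0.1,"dx":0.0004,"dy":0.0013,"dz":0,"rx":0,"ry":0,"rz":0}]'
python3 -m handwheel '[{"jaw":0.1,"dx":0,"dy":0,"dz":0,"rx":0,"ry":0,"rz":0}]'
python3 -m handwheel '[{"jaw":0.1,"dx":0,"dy":0,"dz":0,"rx":0,"ry":0,"rz":0}]'
) > l9; python3 an.py l9
```

```text
18.7 th 109.6 r 44.9 Ftan 12.4 Frad -9.3 Fz 14.6
18.8 th 108.2 r 44.9 Ftan 12.9 Frad -9.8 Fz 14.3
18.9 th 107.3 r 44.9 Ftan 11.6 Frad -9.3 Fz 13.9
19.0 th 107.2 r 44.9 Ftan 9.3 Frad -9.4 Fz 14.4
```

```bash
(
python3 -m handwheel '[{"jaw":0.1,"dx":0.0002,"dy":0.0008,"dz":0,"rx":0,"ry":0,"rz":0}]'
python3 -m handwheel '[{"jaw":0.1,"dx":0,"dy":0,"dz":0,"rx":0,"ry":0,"rz":0}]'
python3 -m handwheel '[{"jaw":0.1,"dx":0,"dy":0,"dz":0,"rx":0,"ry":0,"rz":0}]'
) > l10; python3 an.py l10
```

```text
19.1 th 106.8 r 44.9 Ftan 14.1 Frad -9.3 Fz 14.3
19.2 th 106.1 r 45.0 Ftan 9.1 Frad -8.7 Fz 13.8
19.3 th 105.9 r 44.9 Ftan 9.4 Frad -9.0 Fz 13.0
```

```bash
(
python3 -m handwheel '[{"jaw":0.1,"dx":-0.0002,"dy":-0.0008,"dz":0,"rx":0,"ry":0,"rz":0},{"jaw":0.1,"dx":-0.0002,"dy":-0.0008,"dz":0,"rx":0,"ry":0,"rz":0}]'
python3 -m handwheel '[{"jaw":0.1,"dx":-0.0002,"dy":-0.0008,"dz":0,"rx":0,"ry":0,"rz":0},{"jaw":0.1,"dx":-0.0002,"dy":-0.0008,"dz":0,"rx":0,"ry":0,"rz":0}]'
python3 -m handwheel '[{"jaw":0.1,"dx":-0.0002,"dy":-0.0008,"dz":0,"rx":0,"ry":0,"rz":0},{"jaw":0.1,"dx":-0.0002,"dy":-0.0008,"dz":0,"rx":0,"ry":0,"rz":0}]'
) > l11; python3 an.py l11
```

```text
19.5 th 106.0 r 44.9 Ftan 8.0 Frad -8.4 Fz 12.7
19.7 th 106.2 r 44.9 Ftan 6.0 Frad -8.1 Fz 11.6
19.9 th 106.3 r 44.8 Ftan 5.0 Frad -7.7 Fz 11.1
```

```bash
(
python3 -m handwheel '[{"jaw":0.1,"dx":-0.0002,"dy":-0.0008,"dz":0,"rx":0,"ry":0,"rz":0},{"jaw":0.1,"dx":-0.0005,"dy":-0.0016,"dz":0,"rx":0,"ry":0,"rz":0},{"jaw":0.1,"dx":-0.0005,"dy":-0.0016,"dz":0,"rx":0,"ry":0,"rz":0}]'
python3 -m handwheel '[{"jaw":0.1,"dx":-0.0002,"dy":-0.0008,"dz":0,"rx":0,"ry":0,"rz":0},{"jaw":0.1,"dx":-0.0002,"dy":-0.0008,"dz":0,"rx":0,"ry":0,"rz":0}]'
) > l12; python3 an.py l12;python3 st.py
```

```text
20.2 th 106.7 r 44.8 Ftan 0.2 Frad -5.4 Fz 9.3
20.4 th 106.9 r 44.7 Ftan -0.9 Frad -5.5 Fz 9.0
t 20.4 pos [ 0.6878 -0.107   0.1592] xaxis yaw -0.15 tilt [-0.0001 -0.0017] F [-5.  -2.5  9. ] open 0.202 q [ 0.47  0.59 -0.55  1.47  0.32  1.17 -0.13]
```

```bash
python3 pic.py wrist w5; python3 -m handwheel '[{"jaw":0.25,"dx":0,"dy":0,"dz":0,"rx":0,"ry":0,"rz":0},{"jaw":0.35,"dx":0,"dy":0,"dz":0,"rx":0,"ry":0,"rz":0},{"jaw":0.5,"dx":0,"dy":0,"dz":0,"rx":0,"ry":0,"rz":0},{"jaw":0.5,"dx":0,"dy":0,"dz":0,"rx":0,"ry":0,"rz":0},{"jaw":0.5,"dx":0,"dy":0,"dz":0,"rx":0,"ry":0,"rz":0}]'; python3 pic.py wrist w6; python3 -c "
import cv2,numpy as np
a=cv2.imread('pics/w5.png');b=cv2.imread('pics/w6.png')
cv2.imwrite('pics/m6.png',np.hstack([cv2.resize(x[60:330,120:380],None,fx=1.5,fy=1.5) for x in(a,b)]))"
```

```text
t: 20.95
eef_pos: [0.688, -0.1057, 0.1578]
tcp_rot: [-0.0, 1.0, -0.001, -0.0]
ft_force: [-0.3, 0.3, -0.3]
opening: 0.499
```

View pics/m6.png

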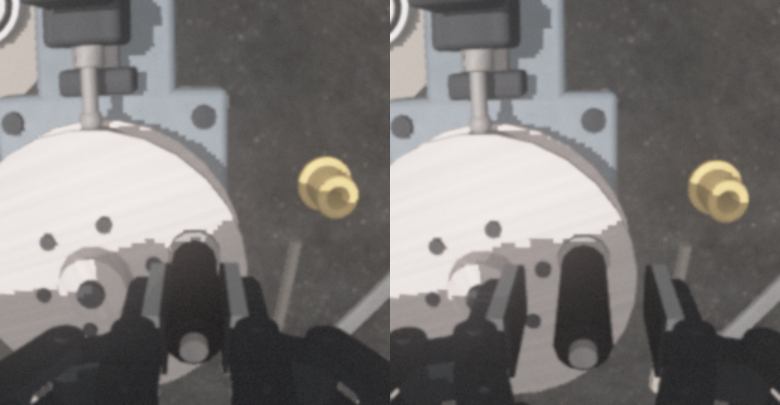

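The grip is released and the handle at (583,300) in the right half stands free between the fingers. Retracting to check.

```bash
python3 -m handwheel '[{"jaw":0.5,"dx":0,"dy":0,"dz":-0.02,"rx":0,"ry":0,"rz":0},{"jaw":0.5,"dx":0,"dy":0,"dz":-0.06,"rx":0,"ry":0,"rz":0},{"jaw":0.5,"dx":0,"dy":0,"dz":-0.10,"rx":0,"ry":0,"rz":0},{"jaw":0.5,"dx":0,"dy":0,"dz":-0.14,"rx":0,"ry":0,"rz":0},{"jaw":0.5,"dx":-0.02,"dy":0.05,"dz":-0.14,"rx":0,"ry":0,"rz":0},{"jaw":0.5,"dx":-0.04,"dy":0.09,"dz":-0.14,"rx":0,"ry":0,"rz":0},{"jaw":0.5,"dx":-0.04,"dy":0.11,"dz":-0.14,"rx":0,"ry":0,"rz":0},{"jaw":0.5,"dx":-0.04,"dy":0.11,"dz":-0.14,"rx":0,"ry":0,"rz":0},{"jaw":0.5,"dx":-0.04,"dy":0.11,"dz":-0.14,"rx":0,"ry":0,"rz":0},{"jaw":0.5,"dx":-0.04,"dy":0.11,"dz":-0.14,"rx":0,"ry":0,"rz":0}]'; python3 pic.py wrist w7; python3 pic.py scene s7
python3 -c "
import cv2,numpy as np
a=cv2.imread('pics/w7.png')[0:140,170:340]
cv2.imwrite('pics/w7z.png',cv2.resize(a,None,fx=4,fy=4,interpolation=2))"
```

```text
t: 22.0
eef_pos: [0.6484, -0.2138, 0.2978]
tcp_rot: [-0.001, 1.0, 0.0, 0.0]
ft_force: [-0.3, -0.8, 0.2]
opening: 0.504
```

View pics/w7z.png

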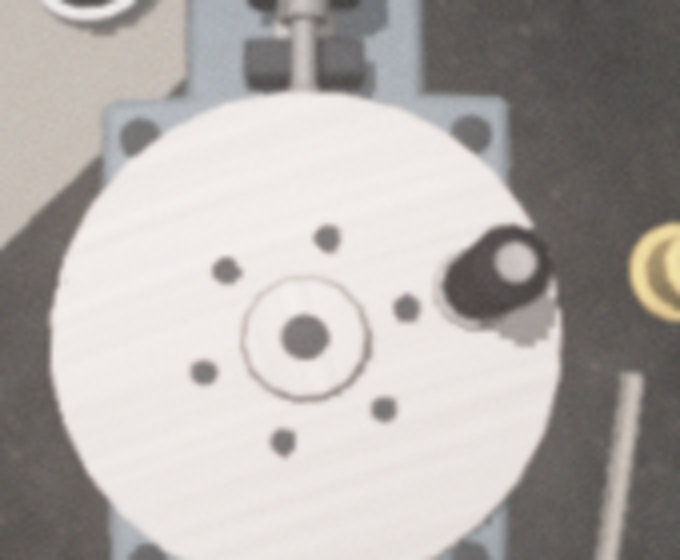

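View pics/s7.png

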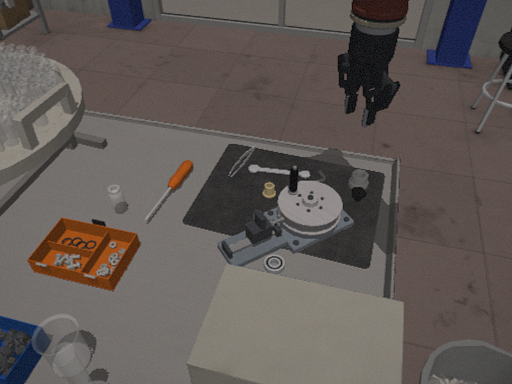

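The pulley is free, with the crank at about (505,265) in the zoom, and the tip is against the pulley. The bush, bearing and key haven't moved. As a final numeric check I'll measure the pulley rotation from the hole pattern and the feeler position.

```bash
python3 - <<'E'
from h import *
a=dict(np.load("w3.npz"));b=dict(np.load("w7.npz"))
ha=[(355,133),(472,195),(473,321),(361,386),(245,324),(243,199)]
hb=[(328,238),(226,270),(203,372),(283,442),(384,409),(406,308)]
A=np.array([wonz(a,180+u/5,v/5,.06)[:2] for u,v in ha]);B=np.array([wonz(b,170+u/4,v/4,.06)[:2] for u,v in hb])
print(A.mean(0),B.mean(0))
an=lambda P:np.degrees(np.arctan2(*(P-P.mean(0)).T[::-1]))
x=np.sort(an(A)%60);y=np.sort(an(B)%60);print(x,y)
print("crank axis hole dir: init",an(A)[3],"now",an(B)[5],"diff",(an(B)[5]-an(A)[3])%360)
print("crank top",wonz(b,170+516/4,262/4,.123),"spindle",wonz(b,170+305/4,337/4,.075))
E
python3 -c "
import cv2
a=cv2.imread('pics/s7.png')[190:270,210:360];b=cv2.imread('pics/scene0.png')[190:270,210:360]
import numpy as np
cv2.imwrite('pics/s7z.png',np.vstack([cv2.resize(x,None,fx=3.7,fy=3.7,interpolation=2) for x in(a,b)]))"
```

```text
[ 0.64466533 -0.11934905] [ 0.64445282 -0.12047326]
[30.31801386 30.35787375 30.40294472 30.62620855 30.68903591 30.85183431] [17.4971644  17.519987   17.60655241 17.89123427 18.01025511 18.20019016]
crank axis hole dir: init -89.3109640936365 now 17.891234267268988 diff 107.20219836090548
crank top [ 0.68791005 -0.10610998  0.123     ] spindle [ 0.64461939 -0.12056415  0.075     ]
```

View pics/s7z.png

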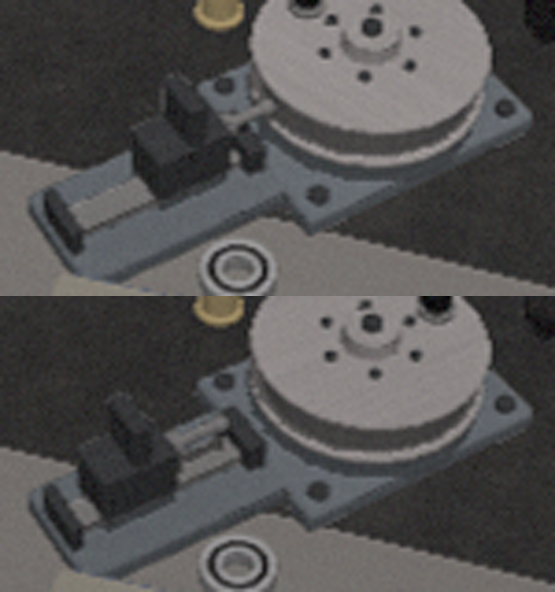

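```bash
python3 - <<'E'
import re,numpy as np
from scipy.optimize import least_squares
P=[]
for f in["l1","l2","l3","l4","l5","l6","l7"]:
    P+= [eval(x)[:2] for x in re.findall(r"eef_pos: (\[.*?\])",open(f).read())]
P=np.array(P)
for R in(.045,None):
    g=(lambda q:np.hypot(*(P-q[:2]).T)-R) if R else (lambda q:np.hypot(*(P-q[:2]).T)-q[2])
    s=least_squares(g,[.645,-.12,.045]); c=s.x[:2]
    t=np.radians(106.43);p=np.array([.645,-.12])+.0447*np.array([np.sin(t),-np.cos(t)])
    d=p-c;e=np.array([.6459,-.1659])-c;n=np.array([.6878,-.107])-c
    print(R,s.x,np.std(s.fun)*1e3,"top",np.degrees(np.arctan2(d[0],-d[1])),"grip start",np.degrees(np.arctan2(e[0],-e[1])),"at release",np.degrees(np.arctan2(n[0],-n[1])))
E
```

```text
0.045 [ 0.64497875 -0.12101305  0.045     ] 0.1900327048060459 top 107.65915638008876 grip start 1.175760515402483 at release 108.12043869264538
None [ 0.64492653 -0.1210122   0.04504757] 0.18989345929190002 top 107.63797819624673 grip start 1.2423688153496335 at release 108.09877295706004
```

```bash
python3 - <<'E'
from h import *
a=dict(np.load("scene0.npz"));b=dict(np.load("s7.npz"))
f=lambda u,v:(210+u/3.7,190+v/3.7)
p0=onz(a,*f(125,395-296),.086);p1=onz(b,*f(178,77),.086);print(p0,p1,p1-p0)
# block corner nearest cam top-left
q0=onz(a,*f(80,460-296),.058);q1=onz(b,*f(134,142),.058);print(q1-q0)
from cell import env
env.job_done()
E
python3 st.py
```

```text
[0.65207096 0.03012442 0.086     ] [ 0.65210476 -0.00135571  0.086     ] [ 3.38076833e-05 -3.14801328e-02  0.00000000e+00]
[-0.00060589 -0.0315689   0.        ]
the job is handed in; nothing more can be done
the job is handed in; nothing more can be done
```

The job is handed in at about 22 s of the 72 s allowed; no verdict was reported. The feeler is pushed home and released. The pulley stands with its high spot at the tip, as near as I could measure.

- **Feeler:** I pushed it with closed fingers at about 15 N. It stopped dead and held at 22.8 N, then I let go. The scene camera shows it moved 31.5 mm, and the tab now reads about 119–120 mm from the spindle (120 mm is home).
- **High spot:** I turned the pulley by the crank at no more than about 40°/s, except for brief spells nearer 60°/s as it came off the high spot. I felt the rubbing from both directions. It began at 91.8° one way and 121.4° the other, so the midpoint is 106.6°; mirroring the two force curves gave 106.4°.
- **Where I left it:** the raw tool angle at release was 106.9°. After correcting for where the hand held the handle, the top is at a pulley angle of about 107.7°, and I released at about 108.1°. From the hole pattern afterwards the pulley stood at about 107.8°. So the readings differ by about half a degree, and I left it there.
- **Release:** the arm sprang about 1.3 mm when the jaws opened. The picture afterwards shows no clear sign that this moved the pulley.
- **Loose parts and arm:** the bearing, bush and hex key show no visible movement in the pictures, though I did not measure their positions again. The arm finished above and clear of everything.

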